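# Tip spent needle cartridges into the guarded sharps bin

### The job

Two spent needle cartridges lie on the drop tray of the yellow sharps bin. With the fingertips, reach through the lever window in the bin's red guard and press the white lever fully down until both cartridges have dropped into the bin, then let the lever come back up and draw the fingers out of the window. The guard, the tray and the cartridges are contaminated, so do not touch any of them; pick nothing up and leave the rest of the trolley undisturbed.

Things in the scene. Friction and masses are not known exactly. Their poses are not given: they have to be found in the camera images.
- bin: Sharps bin, an upright yellow rectangular tub 150 mm deep (x) by 240 mm wide (y), screwed to the bench by a steel foot plate (166 x 270 mm). Origin: centre of its underside on the work surface; z up, x towards its rear, y along its width. Its hollow inside is open below the guard; the inner floor is 10 mm up. The whole bin with guard is 211 mm high.
- guard: Flat horizontal red guard lid on top of the bin, 158 x 249 mm, 6 mm thick, with a 26 mm skirt outside the tub. Origin: centre of its top face, 211 mm above the bench; axes as the bin's. Two rectangular openings lie side by side, divided by a 16 mm bar: the lever window on the -y side and, on the +y side, the drop slot (48 mm along x, 110 mm along y, centred at x -30 mm, y +50 mm) through which the tray is seen. Must not be touched.
- window (a point): Centre of the guard's lever window, at the guard's top face; axes as the bin's. The window is 80 mm along x and 84 mm along y; the frame round it is 6 mm thick. The lever's paddle lies below it and the space around and beneath the paddle is free.
- lever (a joint): Sprung lever that tips the tray, in rad: 0 = up (rest), 0.6 = fully down at its stop. Hinged on a shaft along the bin's y axis, 30 mm below the guard's top face and 34 mm towards the robot side (-x of the bin) from the window centre. Turning moves the paddle down. The spring brings it back by itself; pressing at the paddle's middle takes about 3 N to start and 6 to 9 N at the stop.
- lever_pad (a point): Middle of the top face of the white ribbed lever paddle (36 mm along x, 46 mm along y, 5 mm thick), 38 mm from the shaft; turns with the lever. At rest it rises 0.26 rad towards bin +x, this point 15 mm below the guard's top face; at the stop it slopes 0.34 rad down to +x, this point 38 mm below. Pressed straight down here, a fingertip 22 mm wide along x meets the stop about 33 mm below the guard's top.
- tray: Grey drop tray, 100 mm (y) by 60 mm (x), low lip at the front and sides, open at the rear, fixed to the lever's shaft beside the lever, under the drop slot. Origin on the shaft at the middle of the tray's width (bin x -48 mm, y +50 mm, 30 mm below the guard's top face). It tilts back with the lever and what lies on it rolls off the rear into the bin. Must not be touched.
- cartridge_a: Spent needle cartridge, black cylinder 13 mm across, 30 mm long with a narrow grey tip and a blue band, lying across the tray against its front lip. Origin near its middle, long axis y.
- cartridge_b: The same with an orange band.
- ink_black: Small black ink bottle, 36 mm across, 121 mm tall. Bystander: leave it where it is. Origin: centre of its underside.
- ink_blue: Small blue ink bottle, 36 mm across, 121 mm tall. Bystander: leave it where it is. Origin: centre of its underside.
- squeeze_bottle: White squeeze bottle with red nozzle, 62 mm across, 191 mm tall. Bystander: leave it where it is. Origin: centre of its underside.
- machine_black: Black tattoo machine lying on the bench, 175 mm long, 32 mm high; origin near the joint of body and grip. Bystander: leave it where it is.
- machine_silver: The same in silver. Bystander: leave it where it is.
- cap_rack: Aluminium ink-cap rack with twelve holes, 75 x 150 x 22 mm. Bystander: leave it where it is. Origin: centre of its underside.
- tape_roll: Black roll of tape lying flat, 64 mm across, 20 mm high. Bystander: leave it where it is. Origin: centre of its underside.
- rinse_cup: White plastic cup, 72 mm across the rim, 75 mm tall. Bystander: leave it where it is. Origin: centre of its underside.

How it is judged:
On the way, in this order (a step that is already met when the one before it is completed fails the run):
1. the lever is pressed fully down by the fingers (value of joint lever above 0.5 rad and contact force between the fingers and bin above 0.5 N), for 0.2 s.
2. the lever is back up and both cartridges are in the bin (value of joint lever below 0.06 rad and z of cartridge_a in the frame of bin between 0 and 0.06 m and x of cartridge_a in the frame of bin between -0.075 and 0.075 m and y of cartridge_a in the frame of bin between -0.12 and 0.12 m and z of cartridge_b in the frame of bin between 0 and 0.06 m and x of cartridge_b in the frame of bin between -0.075 and 0.075 m and y of cartridge_b in the frame of bin between -0.12 and 0.12 m), for 0.2 s.
At the end, for the whole second after the job is handed in: Both cartridges lie at rest at the bottom of the bin (inside its walls, below 60 mm) and the lever is back up (below 0.06 rad); the fingers are out of the window, above the guard (grasp point higher than 235 mm) or well aside (over 200 mm) (all of step 2 and linear speed of each of cartridge_a, cartridge_b below 0.05 m/s and (height (world z) of the grasp point above 0.235 m or horizontal distance between the grasp point and window above 0.2 m)); the robot touches nothing.
It fails at once if the guard is touched (contact force between any of the fingers, the arm and guard above 0.3 N).
It fails at once if the tray is touched (contact force between any of the fingers, the arm and tray above 0.3 N).
It fails at once if a cartridge is touched (contact force between any of the fingers, the arm and cartridge_a above 0.3 N or contact force between any of the fingers, the arm and cartridge_b above 0.3 N).
It fails at once if a cartridge is lifted out above the guard (z of any of cartridge_a, cartridge_b in the frame of bin above 0.22 m).
It fails at once if something else on the trolley is moved by more than 15 mm or tipped over (distance of any of ink_black, ink_blue, squeeze_bottle, machine_black, machine_silver, cap_rack, tape_roll, rinse_cup from where it was at the start of the episode above 0.015 m or angle between any of ink_black, ink_blue, squeeze_bottle, machine_black, machine_silver, cap_rack, tape_roll, rinse_cup's own z axis and vertical above 0.4 rad).
It also fails if it takes over 40 s, if anything falls off the work surface, if the arm or the gripper's body presses on something with over 40 N, if the wrist force passes 120 N, or if a joint passes its speed limit or range.

### The arm

A 6-joint arm with a two-finger parallel gripper is mounted at the origin on the work surface. World frame = base frame: x ahead of the robot, y to its left, z up, the work surface at z = 0. Lengths are in m, angles in rad, forces in N, time in s.
With the tool pointing down it reaches from about 0.25 to 0.775 m from the base axis. Payload 4 kg.
Tool frame: the origin (TCP) lies at the very end of the fingers, on their centre line; the grasp point (between the pads) lies 19 mm behind it; z points along the fingers, y is the direction in which the jaws open and shut (so a half turn about z gives the same grasp; the last joint's range is limited). The gripper opens to 94 mm and grips with 3 to 60 N. Pads are 16 mm wide; open, the fingers measure 119 mm over their backs; the gripper's body (75 mm by 177 mm) begins 78 mm behind the grasp point.
Start: joints at [-1.278, 0.087, 1.371, -0, 1.684, -0.103], TCP at [0.212, -0.507, 0.206] pointing down, gripper open.
Joint ranges: [-3.1, 3.1], [-0.76, 2.03], [0.27, 2.55], [-1.08, 4.22], [0.17, 2.65], [-2.57, 2.57]. Speed limits (rad/s): [2.79, 2.79, 3.14, 3.14, 3.14, 3.14].

### API

Orientations are given as [roll, pitch, yaw] about the fixed x, y, z axes, in that order (R = Rz(yaw) Ry(pitch) Rx(roll)).
In Python, from bench import robot, snapshot, calibration gives the robot as it stands. The module is installed in compiled form; this text tells all that it offers.
- The arm moves only by the tool servo_tool, never from a script. Its argument "series" is text: rows parted by semicolons, each of 5 numbers parted by spaces: the closure, from -1 (fully open) to 1 (shut), then the shift along the tool's x, y, z in cm, then the turn about the tool's z in rad. A call has 1 to 20 rows; each row is the pose to reach, as a shift and turn from the pose commanded when the call began, along the tool's axes at that moment; what a row does not reach only later rows make up. A row lasts 1/12 s, in which the tool goes at most 41.7 mm and 7.16 degrees, less where a joint would pass 70% of its speed; a pose out of reach is approached as far as the arm can. A call with a gripper value outside its range is refused whole. The fingers move at their own pace and stop on an object; the grip force is fixed at half the most. Time passes only in rows, so rows that repeat a pose let the fingers close. It gives the time, the measured TCP pose, the force and the opening at its end, in the units of the state.
- robot.get_obs(): the state, without advancing time (a new reading comes with each control period).
- snapshot(name): name is "scene" or "side" or "wrist"; returns (picture, depth): 480x640x3 uint8, red, green, blue; 480x640 float32, m along the optical axis (not along the pixel's ray), 0 where there is no reading.
- calibration(name): a dict with "fx", "fy", "cx", "cy" (pixels), "k1" (the pictures are not rectified: a ray, as slopes to the right and down, at radius r is drawn at 1 + k1 r^2 times it, then the intrinsics apply), "rvec" (rotation vector, rad) and "tvec" (3), from world to camera coordinates, as OpenCV has them; the wrist camera has in their place "tool_from_camera" (4x4, takes a point from camera to tool coordinates, whose origin is the TCP and whose axes are the flange's). Camera axes: x right, y down, z forward; pixel columns grow to the right and rows downward; lengths in m; the calibration is good to about 2 mm. A picture is of the moment at which its call begins: read the wrist's pose just before it. calibration takes no time and is no camera call.
- robot.close_job(): hands the job in, once; it reports no verdict.
The state is a dict: "time": time; "joint_positions": joint angles; "qvel": joint speeds; "joint_torque": joint torques, N m; "tool_pos": TCP position; "ee_rot": TCP orientation; "wrist_force": force on the tool from outside, world axes, zero at the start; "wrist_torque": the same for the moment, N m; "width": finger opening in m.
Only numpy, scipy, OpenCV 4.12 (cv2) and the standard library are available. Lean on these libraries where they do the work, as an engineer would, in place of code of your own. Each camera call takes 0.05 s, during which the arm holds its last target. There are 200 camera calls.

## Working session

There is one attempt and no reset: what is moved stays moved. The work goes in short steps, Python scripts to look and compute and a tool call to move; the robot and the scene stay as the last step left them, time stands still between calls to the robot, and variables do not carry over. Pictures are saved under pics/ and viewed, about 8 in all and at most 12, crops included, and the job is handed in when it is done.

Besides the shell and the picture viewer there is one more tool, called after "Emit:" as name(argument=value, ...) on one line, values as JSON. servo_tool: Moves the arm, as the interface text tells. Its arguments: {"type":"object","properties":{"series":{"type":"string"}},"required":["series"]}

```bash
mkdir -p pics; cat > h.py <<'E'
import numpy as np, cv2
from scipy.spatial.transform import Rotation as R
from bench import robot, snapshot, calibration
def undist(c,uv):
    K=np.array([[c['fx'],0,c['cx']],[0,c['fy'],c['cy']],[0,0,1.]])
    return cv2.undistortPoints(np.array(uv,float).reshape(-1,1,2),K,np.array([c['k1'],0,0,0.])).reshape(-1,2)
def cam_pose(name,o=None):
    c=calibration(name)
    if name=='wrist':
        T=np.eye(4);T[:3,:3]=R.from_euler('xyz',o['ee_rot']).as_matrix();T[:3,3]=o['tool_pos']
        return c,T@np.array(c['tool_from_camera'])
    T=np.eye(4);T[:3,:3]=R.from_rotvec(np.ravel(c['rvec'])).as_matrix();T[:3,3]=np.ravel(c['tvec'])
    return c,np.linalg.inv(T)
def onplane(name,uv,z,o=None):
    c,T=cam_pose(name,o);n=undist(c,uv)
    d=np.c_[n,np.ones(len(n))]@T[:3,:3].T;p=T[:3,3]
    return p+d*((z-p[2])/d[:,2])[:,None]
def cloud(name,depth,o=None):
    c,T=cam_pose(name,o);v,u=np.mgrid[:480,:640]
    n=undist(c,np.c_[u.ravel(),v.ravel()]);z=depth.ravel()[:,None]
    return (np.c_[n*z,z]@T[:3,:3].T+T[:3,3]).reshape(480,640,3)
E
python3 - <<'E'
from h import *
o=robot.get_obs();print(o)
for n in ('scene','side','wrist'):
    im,d=snapshot(n);np.savez(f'{n}0.npz',im=im,d=d);cv2.imwrite(f'pics/{n}0.png',im[...,::-1])
    c,T=cam_pose(n,o);print(n,T.round(3).tolist(),c['fx'],c['k1'])
a,b=[cv2.imread(f'pics/{n}0.png') for n in('side','wrist')]
E
```

```text
{'time': 0.0, 'joint_positions': array([-1.27809135e+00,  8.79446080e-02,  1.37223678e+00, -2.50148875e-05,
        1.68357906e+00, -1.03097556e-01]), 'qvel': array([-3.38427231e-04, -4.72876439e-04,  2.57422660e-04,  8.97376924e-04,
        1.26931342e-03,  4.47990952e-05]), 'joint_torque': array([ 4.89009781e-04, -3.40182924e+01, -3.02428436e+01,  7.18543259e-02,
        3.29327141e-02, -1.52680159e-04]), 'tool_pos': array([ 0.21188405, -0.5069628 ,  0.20431871]), 'ee_rot': array([-3.13943381e+00, -1.98368747e-04,  3.95799535e-01]), 'wrist_force': array([-0.15424639,  0.51277859, -0.03859915]), 'wrist_torque': array([-0.01001746,  0.02560446, -0.02341538]), 'width': 0.09402545952026584}
scene [[0.737, 0.548, -0.396, 0.928], [0.676, -0.594, 0.436, -0.301], [0.003, -0.589, -0.808, 0.816], [0.0, 0.0, 0.0, 1.0]] 513.4154537314496 -0.050942726876907984
side [[-0.995, -0.075, 0.07, 0.509], [-0.101, 0.591, -0.8, 0.687], [0.018, -0.803, -0.596, 0.627], [0.0, 0.0, 0.0, 1.0]] 443.2729013052966 -0.02584785527999311
wrist [[0.386, -0.897, -0.215, 0.274], [-0.922, -0.376, -0.089, -0.482], [-0.001, 0.233, -0.973, 0.383], [0.0, 0.0, 0.0, 1.0]] 428.40584683934 -0.0714749494424395
```

View pics/scene0.png

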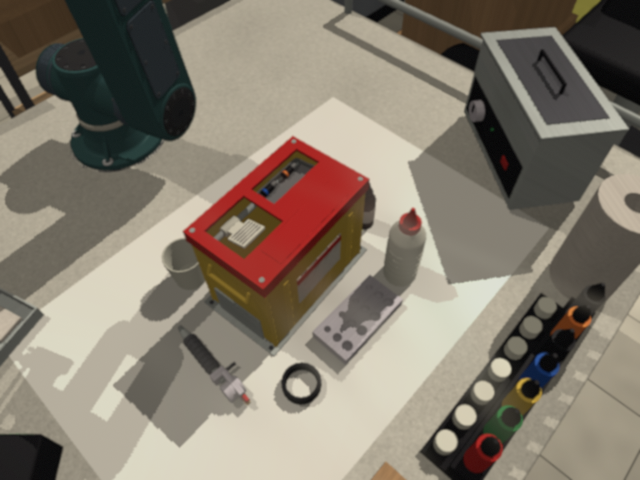

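View pics/side0.png

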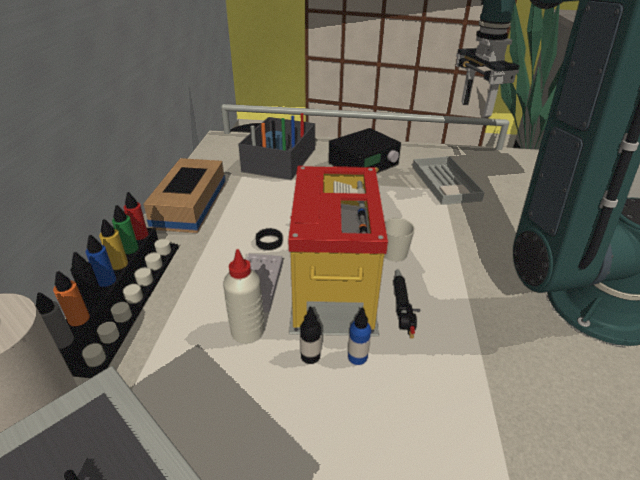

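The scene view shows the red guard with corners near (293,138), (368,180), (262,284) and (187,232). The white paddle is in the window at about (240,233) and the cartridges are in the slot at about (283,180). The side view agrees: paddle near (345,187), cartridges near (362,215), ink bottles on the +y side. Next I'll measure the guard and the window.

```bash
cat > m.py <<'E'
from h import *
for n in ('scene','side'):
    f=np.load(f'{n}0.npz');im,d=f['im'],f['d'];P=cloud(n,d)
    hsv=cv2.cvtColor(im,cv2.COLOR_RGB2HSV)
    red=(((hsv[...,0]<8)|(hsv[...,0]>172))&(hsv[...,1]>150)&(hsv[...,2]>60))
    top=(red&(abs(P[...,2]-.211)<.012)&(d>0)).astype(np.uint8)
    k,l,s,_=cv2.connectedComponentsWithStats(top);top=(l==1+s[1:,4].argmax()).astype(np.uint8)
    print(n,'zmed',np.median(P[...,2][top>0]).round(4),top.sum())
    cs,h=cv2.findContours(top,cv2.RETR_CCOMP,cv2.CHAIN_APPROX_NONE)
    for c,hh in zip(cs,h[0]):
        if len(c)<30: continue
        w=onplane(n,c[:,0,:],.211)[:,:2]
        (x,y),(a,b),an=cv2.minAreaRect((w*1000).astype(np.float32))
        print('outer' if hh[3]<0 else 'hole',len(c),'ctr',round(x,1),round(y,1),'size',round(a,1),round(b,1),'ang',round(an,1),'pix',c[:,0].mean(0).round())
    wh=(hsv[...,1]<60)&(hsv[...,2]>150)&(P[...,2]>.17)&(P[...,2]<.215)&(d>0)
    k,l,s,ct=cv2.connectedComponentsWithStats(wh.astype(np.uint8))
    for i in range(1,k):
        if s[i,4]>60: q=P[l==i];print('white',ct[i].round(),s[i,4],q.mean(0).round(4),'z',q[:,2].min().round(3),q[:,2].max().round(3))
E
python3 m.py
```

```text
scene zmed 0.2118 10092
outer 422 ctr 548.2 2.3 size 162.1 252.5 ang 5.1 pix [279. 211.]
hole 156 ctr 536.8 -59.5 size 79.5 85.6 ang 5.0 pix [243. 227.]
hole 134 ctr 511.0 51.5 size 48.7 111.0 ang 5.1 pix [284. 177.]
white [553.  35.] 83 [0.6379 0.6928 0.2142] z 0.212 0.215
white [519.  89.] 240 [0.6737 0.4911 0.2141] z 0.212 0.215
white [600.  96.] 172 [0.7938 0.5776 0.2142] z 0.211 0.215
white [590. 126.] 399 [0.8169 0.4888 0.2142] z 0.21 0.215
white [242. 230.] 660 [ 0.5299 -0.0593  0.1947] z 0.187 0.203
side zmed 0.211 5202
outer 340 ctr 545.2 12.2 size 155.9 266.7 ang 5.0 pix [337. 208.]
hole 121 ctr 511.0 53.9 size 50.9 108.3 ang 4.0 pix [355. 217.]
hole 122 ctr 537.2 -56.3 size 84.0 82.7 ang 4.6 pix [344. 183.]
white [369.  23.] 104 [ 0.5143 -1.7744  0.1812] z 0.17 0.202
white [403.  24.] 191 [ 0.3463 -1.7458  0.186 ] z 0.17 0.204
white [444.  28.] 197 [ 0.1474 -1.7119  0.1865] z 0.17 0.205
white [348. 189.] 123 [ 0.5292 -0.065   0.1937] z 0.188 0.2
```

The measurements are consistent. Guard size is 162x252 mm at 5.0° yaw, the window hole is about 80x85 mm at (537,-59), and plane height is 0.211. The two views agree to about 3 mm. I'll lift first, then travel above the window while closing the fingers and turning them to the bin yaw (turn +0.309 rad).

Emit:
servo_tool(series="1 0 0 -3.3 0; 1 0 0 -6.6 0; 1 0 0 -10 0; 1 3.4 -2.1 -10 0.05; 1 6.8 -4.1 -10 0.1; 1 10.1 -6.2 -10 0.15; 1 13.5 -8.2 -10 0.2; 1 16.9 -10.3 -10 0.25; 1 20.3 -12.3 -10 0.309; 1 23.7 -14.4 -10 0.309; 1 27 -16.4 -10 0.309; 1 30.4 -18.4 -10 0.309; 1 33.8 -20.5 -10 0.309; 1 37.2 -22.5 -10 0.309; 1 40.6 -24.6 -10 0.309; 1 44 -26.6 -10 0.309; 1 46 -27.9 -10 0.309; 1 47.3 -28.7 -10 0.309; 1 47.3 -28.7 -10 0.309; 1 47.3 -28.7 -10 0.309")

```text
time: 1.82
tool_pos: [0.5378, -0.0599, 0.3048]
ee_rot: [3.141, 0.002, 0.088]
wrist_force: [0.3, -0.3, 0.3]
width: 0.0007
```

```bash
python3 - <<'E'
from h import *
o=robot.get_obs();im,d=snapshot('wrist');print(o['tool_pos'],o['ee_rot'],o['width'])
cv2.imwrite('pics/wrist1.png',im[...,::-1])
hsv=cv2.cvtColor(im,cv2.COLOR_RGB2HSV)
red=(((hsv[...,0]<8)|(hsv[...,0]>172))&(hsv[...,1]>150)&(hsv[...,2]>60)).astype(np.uint8)
P=cloud('wrist',d,o);m=(red>0)&(abs(P[...,2]-.211)<.015);print('z',np.median(P[...,2][m]),m.sum())
cs,h=cv2.findContours(m.astype(np.uint8),cv2.RETR_CCOMP,cv2.CHAIN_APPROX_NONE)
for c,hh in zip(cs,h[0]):
    if len(c)>80:
        w=onplane('wrist',c[:,0],.211,o)[:,:2]*1000;print(hh[3]<0,len(c),cv2.minAreaRect(w.astype(np.float32)),c[:,0].min(0),c[:,0].max(0))
im,d=snapshot('side');cv2.imwrite('pics/side1.png',cv2.resize(im[100:300,240:460,::-1],None,fx=3,fy=3))
E
```

```text
[ 0.53778221 -0.05989173  0.30476328] [3.14145287e+00 1.63482958e-03 8.83818046e-02] 0.0007393949318567591
z 0.21022964603673233 57962
True 1572 ((546.0476684570312, 3.5232620239257812), (156.11143493652344, 248.19216918945312), 5.079633712768555) [19 92] [413 328]
False 442 ((512.4308471679688, 49.12498092651367), (47.96300506591797, 108.8294677734375), 5.045869827270508) [ 67 226] [229 295]
```

View pics/wrist1.png

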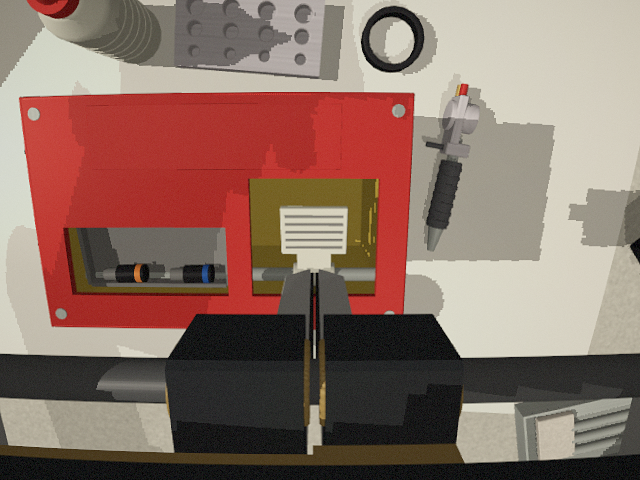

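The wrist view shows the window at pixels 249–378 x 180–295 with the paddle centred at about (313,231), and both cartridges on the tray. The guard measures 156x248 mm, which puts the window centre near (537.7,-60.7). The tool is within 1 mm of that, so I'll descend straight down.

Emit:
servo_tool(series="1 0 -0.0 -0 0; 1 0 0.1 2.5 0; 1 0 0.1 5 0; 1 0 0.1 7 0; 1 0 0.1 9 0; 1 0 0.1 10 0; 1 0 0.1 10.5 0; 1 0 0.1 11 0; 1 0 0.1 11.5 0; 1 0 0.1 12 0; 1 0 0.1 12 0")

```text
time: 2.83
tool_pos: [0.5395, -0.0617, 0.1866]
ee_rot: [3.14, -0.005, 0.087]
wrist_force: [2.1, -0.3, 2.7]
width: 0.0006
```

Emit:
servo_tool(series="1 0 0 0.3 0; 1 0 0 0.6 0; 1 0 0 0.8 0; 1 0 0 0.9 0; 1 0 0 0.9 0; 1 0 0 0.9 0")

```text
time: 3.33
tool_pos: [0.5398, -0.0617, 0.1788]
ee_rot: [3.14, -0.006, 0.087]
wrist_force: [2.4, -0.4, 6.3]
width: 0.0005
```

Emit:
servo_tool(series="1 0 0 0.1 0; 1 0 0 0.2 0; 1 0 0 0.3 0; 1 0 0 0.3 0; 1 0 0 0.3 0; 1 0 0 0.3 0")

```text
time: 3.83
tool_pos: [0.5396, -0.0617, 0.1762]
ee_rot: [3.14, -0.006, 0.087]
wrist_force: [2.1, -0.5, 6.7]
width: 0.0001
```

Emit:
servo_tool(series="1 0 0 0.1 0; 1 0 0 0.2 0; 1 0 0 0.3 0; 1 0 0 0.3 0; 1 0 0 0.3 0; 1 0 0 0.3 0")

```text
time: 4.33
tool_pos: [0.5398, -0.0617, 0.1757]
ee_rot: [3.139, -0.008, 0.087]
wrist_force: [-0.9, -0.3, 14.3]
width: 0.0005
```

```bash
python3 - <<'E'
from h import *
a=snapshot('side')[0][150:270,280:400,::-1];b=snapshot('scene')[0][130:250,220:340,::-1]
cv2.imwrite('pics/press.png',np.hstack([cv2.resize(q,(400,400),interpolation=cv2.INTER_CUBIC) for q in (a,b)]))
print(robot.get_obs()['wrist_force'],robot.get_obs()['tool_pos'])
E
```

```text
[-0.7810322  -0.35139406 14.30471549] [ 0.5398001  -0.06170761  0.17576979]
```

View pics/press.png

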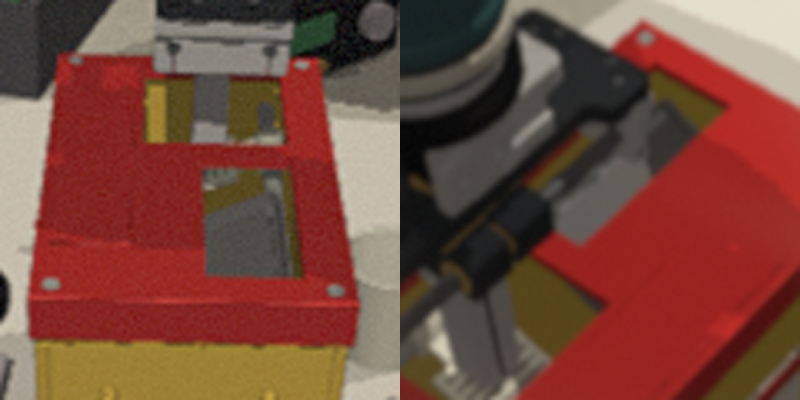

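Force jumped from 6.7 to 14.3 N with only 0.5 mm of motion, so the lever is at its stop. In the side crop the tray, at about (245,235), is tilted and empty. I'll hold briefly and then retract.

Emit:
servo_tool(series="1 0 0 0 0; 1 0 0 0 0; 1 0 0 0 0; 1 0 0 -0.6 0; 1 0 0 -1.2 0; 1 0 0 -1.8 0; 1 0 0 -2.4 0; 1 0 0 -3 0; 1 0 0 -4.5 0; 1 0 0 -6.5 0; 1 0 0 -9 0; 1 0 0 -12 0; 1 0 0 -14 0; 1 0 0 -14 0; 1 0 0 -14 0; 1 0 0 -14 0; 1 0 0 -14 0; 1 0 0 -14 0")

```text
time: 5.93
tool_pos: [0.5371, -0.0611, 0.3081]
ee_rot: [-3.14, 0.004, 0.087]
wrist_force: [-0.6, 0.7, 0.2]
width: 0.0002
```

```bash
python3 - <<'E'
from h import *
o=robot.get_obs();im,d=snapshot('wrist');w=im[...,::-1];P=cloud('wrist',d,o)
hsv=cv2.cvtColor(im,cv2.COLOR_RGB2HSV)
wh=((hsv[...,1]<60)&(hsv[...,2]>150)&(abs(P[...,2]-.195)<.012)).astype(np.uint8)
k,l,s,ct=cv2.connectedComponentsWithStats(wh);i=1+s[1:,4].argmax();q=P[l==i];print('paddle',ct[i],s[i,4],q.mean(0),np.percentile(q[:,2],[2,98]))
a=snapshot('side')[0][150:270,280:400,::-1]
b=snapshot('scene')[0][130:250,220:340,::-1]
cv2.imwrite('pics/after.png',np.hstack([w[:,:440][80:340],cv2.resize(a,(260,260)),]))
print(o['tool_pos'],o['wrist_force'],o['time'])
E
```

```text
paddle [312.1556178  235.06878307] 3213 [ 0.53377112 -0.06042685  0.19357348] [0.18651763 0.19953423]
[ 0.53714393 -0.0611215   0.3080667 ] [-0.57365443  0.65958767  0.18122196] 5.9333
```

View pics/after.png

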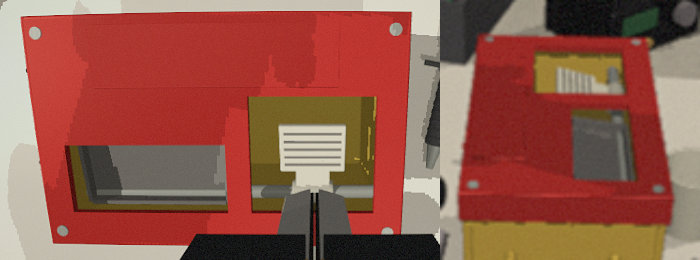

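The tray is empty in both views, the paddle is back up at its first-picture pose, and the fingers are clear. I'll wait a second for the cartridges to settle, then hand in.

Emit:
servo_tool(series="1 0 0 0 0; 1 0 0 0 0; 1 0 0 0 0; 1 0 0 0 0; 1 0 0 0 0; 1 0 0 0 0; 1 0 0 0 0; 1 0 0 0 0; 1 0 0 0 0; 1 0 0 0 0; 1 0 0 0 0; 1 0 0 0 0; 1 0 0 0 0; 1 0 0 0 0; 1 0 0 0 0; 1 0 0 0 0; 1 0 0 0 0; 1 0 0 0 0")

```text
time: 7.58
tool_pos: [0.5379, -0.0613, 0.3105]
ee_rot: [3.142, -0.0, 0.087]
wrist_force: [-0.1, -0.7, 0.5]
width: 0.0002
```

```bash
python3 -c "
from bench import robot
o=robot.get_obs();print(o['tool_pos'],o['wrist_force'],o['time']);print(robot.close_job())"
```

```text
[ 0.53791795 -0.06131103  0.31048276] [-0.05555123 -0.74576525  0.48086929] 7.5833
the job is handed in; nothing more can be done
None
```

I pressed the lever to its stop through the window with the fingers closed, held it there, let it spring back and drew the fingers out. I handed the job in at 7.6 s; no verdict was reported.

- **Stop reached:** the force rose from 6.7 to 14.3 N over 0.5 mm of travel. The fingertips met the stop at z 0.176, about 2 mm lower than the task text gives.
- **After retracting:** both views showed the tray empty. The paddle was back up, averaging 1 mm lower than in the first picture but from a different camera. The fingertips were at z 0.31 (grasp point about 0.33) with a wrist force under 1 N.
- **Not checked:** I did not see the cartridges on the bin floor, because the guard and tray hide it. That they landed there is inferred from the empty tray and the closed tub. I also did not re-measure the bystander objects. The tool stayed well above them the whole way, and nothing suggested contact.

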